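# Hold the long glass cell in the photometer's light path

## Robot

A 6-joint arm with a two-finger parallel gripper is mounted at the origin on a cart in front of the work surface, level with it; the furniture and walls round the work are solid. World frame = base frame: x ahead of the robot, y to its left, z up, the work surface at z = 0. Lengths are in m, angles in rad, forces in N, time in s.
With the tool pointing down it reaches from about 0.425 to 0.95 m from the base axis. Payload 14.7 kg.
Tool frame: the origin (TCP) lies at the very end of the fingers, on their centre line; the grasp point (between the pads) lies 19 mm behind it (r.pinch_z is the distance from the TCP to the grasp point, in m); z points along the fingers, y is the line along which they close (so a half turn about z gives the same grasp; the last joint's range is limited). The gripper opens to 85 mm and grips with 20 to 120 N. Pads are 22 mm wide; open, the fingers measure 114 mm over their backs; the gripper's body (76 mm by 85 mm) begins 54 mm behind the grasp point. The pads swing forward as they close: fully open they stand 13 mm farther back than shut.
Start: joints at [-1.171, 0.48, 1.596, -0, 1.065, -0.047], TCP at [0.281, -0.586, 0.231] pointing down, gripper open.
Joint ranges: [-2.75, 2.75], [-0.82, 2.05], [0.23, 2.67], [-1.56, 4.7], [0.09, 2.69], [-2.92, 2.92]. Speed limits (rad/s): [1.89, 1.89, 2.39, 3.01, 3.01, 3.01].

## Interface

Orientations are given as a unit quaternion [w, x, y, z].
In Python, from bench import r gives the robot as it stands. The module is installed in compiled form; this text tells all that it offers.
- The arm moves only by the shell command python3 -m crank 'ROWS' [OPENING] [FORCE]. ROWS is JSON, a list of rows, each an object of numbers: "x", "y", "z": the shift along the world's x, y, z in cm; "ax", "ay", "az": the turn, a rotation vector about the world's x, y, z in rad. In form: [{"x": .., "y": .., "z": .., "ax": .., "ay": .., "az": ..}, ...]. A call has 1 to 8 rows; each row shifts and turns the commanded pose from where the row before left it; what a row does not reach is not made up. A row lasts 1/12 s, in which the tool goes at most 41.7 mm and 7.16 degrees, less where a joint would pass 70% of its speed; a pose out of reach is approached as far as the arm can. A call is refused whole if a number of a shift passes 4.17 or a number of a turn 0.125, either way. A call with a gripper value outside its range is refused whole. OPENING is the closure, from -1 (fully open) to 1 (shut), set as the call begins (- or left out, the last holds). The fingers move at their own pace and stop on an object; FORCE is the grip in N (left out, the last holds). Time passes only in rows, so rows that do not move let the fingers close. It gives the time, the measured TCP pose, the force, the opening and the grip force at its end, in the units of the state.
- r.get_obs(): the state, without advancing time (a new reading comes with each control period).
- r.snapshot(name): name is "scene" or "top" or "wrist"; returns the picture (384x512x3 uint8, red, green, blue); there is no depth.
- r.get_calibration(name): a dict with "intrinsics" (3x3 intrinsics, pixels), "rvec" (rotation vector, rad) and "tvec" (3), from world to camera coordinates, as OpenCV has them. Camera axes: x right, y down, z forward; pixel columns grow to the right and rows downward; lengths in m; the calibration is good to about 2 mm. The wrist camera is an equidistant fisheye: a pixel r from the principal point sees the ray r / f radians off the axis. A picture is of the moment at which its call begins: read the wrist's pose just before it. get_calibration takes no time and is no camera call; for the wrist camera it gives the pose at the moment of the call.
- r.job_done(): hands the job in; it is judged then, once.
The state is a dict: "t": time; "joint_pos": joint angles; "qvel": joint speeds; "effort": joint torques, N m; "tcp_pos": TCP position; "orientation": TCP orientation; "contact_force": force on the tool from outside, world axes, zero at the start; "wrist_torque": the same for the moment, N m; "opening": opening from 0.0 (shut) to 1.0 (fully open); "grip_force": force on a finger pad.
Only numpy, scipy, OpenCV 4.12 (cv2) and the standard library are available. Lean on these libraries where they do the work, as an engineer would, in place of code of your own. Each camera call takes 0.05 s, during which the arm holds its last target. There are 200 camera calls.

## Task

Pick the long glass cell out of the sample bin and hold it in the photometer's light path. Grip it by its two frosted side faces only, never touching the clear windows on its narrow ends, lower it upright into the slot of the aluminium cell block with its windows facing the two lens barrels, and push the sprung shutter platform in the slot fully down with it. Leave the other cells and the vials standing in the bin; finish while still gripping the cell and holding it down against the spring.

Things in the scene. Friction and masses are not known exactly. Their poses are not given: they have to be found in the camera images.
- cell: the long glass cell, the only long one of three: rectangular, 14 (its x) x 30 (its y) x 68 mm tall, 60 g, standing upright in the bin; origin at the centre of the underside, z up. Frosted faces look along its +x and -x: grip here, across x. Clear windows are its narrow ends, +y and -y. A white stopper, 12 x 26 mm, closes the top from 62 to 68 mm up. A half turn makes no difference
- cell_frost_a: matt white frosted plate, the cell's +x side, 27 mm wide, 2 mm thick, from the foot to 62 mm up; its outer face is 7 mm from the cell's axis; origin at its lower edge
- cell_frost_b: the same on the -x side
- cell_window_a: clear window, the cell's +y end, not to be touched: 10 mm wide, 2 to 60 mm up, its outer face 15 mm from the cell's axis and 1.5 mm proud of the frosted plates' ends; origin at foot level
- cell_window_b: the same on the -y end
- head: the photometer's cell head, fixed to the bench: dark base plate 60 (x) x 150 (y) x 8 mm, aluminium cell block 50 (x) x 66 (y) mm with its flat top 60 mm above the bench, a black lens barrel on each side along +y and -y (light path along its y; barrels 45 mm up, no higher than the block); origin at the centre of the underside, z up
- slot_mouth (a point): centre of the slot's mouth, on the block's top face, 60 mm up. The slot is 17.5 mm (head's x) by 33.5 mm (head's y), with a sloping lead-in about 4 mm wide all round, and goes straight down; the long cell fits with its y along the head's y, either way round
- beam (a point): the point where the light path crosses the slot's axis, 15 mm below the slot's mouth
- shutter (a joint): how far the black sprung shutter platform in the slot is pushed down: 0 = up (its top 10 mm below the slot's mouth, blocking the light), 0.020 m = fully down at its stop (top 30 mm below the mouth; the cell on it then projects 38 mm above the block). The spring pushes up with 2 N at the top, 5 N at the stop, and lifts the cell if let go
- bin: open grey plastic sample bin, fixed to the bench, 108 (x) x 188 (y) mm over its rim, rim 36 mm and inner floor 9 mm above the bench, walls 3 mm; origin at the centre of the underside, z up. A rubber eraser lies in it beside the standing things
- short_1: a short glass cell of the same kind and height, 14 (x) x 15 (y) x 68 mm, standing in the bin; origin at the centre of the underside, z up; leave it
- short_2: another such short cell; leave it
- vial_1: small round white vial, 14 mm diameter, 40 mm tall, standing in the bin; origin at the centre of the underside, z up; leave it
- vial_2: another such vial; leave it
Not all that is in view belongs to the job. Leave any purple look-alike of the cell alone.

How it is judged:
On the way:
1. the long cell is lifted clear of the bin, gripped by both frosted faces (z of cell in the frame of bin above 0.06 m and contact force between the fingers and cell_frost_a above 1 N and contact force between the fingers and cell_frost_b above 1 N), for 0.2 s.
At the end, for the whole second after the job is handed in: Long cell upright in the slot (0.12 rad), within 4 mm of its axis, windows to the barrels (0.12 rad), foot under 35.5 mm, shutter down over 16 mm; fingers press both frosted faces over 1 N, no window touched; other cells and vials not tipped 0.5 rad nor moved 50 mm (value of joint shutter above 0.016 m and horizontal distance between cell and beam below 0.004 m and z of cell in the frame of head below 0.0355 m and angle between the y axis of cell and the y axis of head, either way round below 0.12 rad and angle between cell's own z axis and vertical below 0.12 rad and contact force between the fingers and cell_frost_a above 1 N and contact force between the fingers and cell_frost_b above 1 N and not (contact force between any of the fingers, the arm and cell_window_a above 0.2 N or contact force between any of the fingers, the arm and cell_window_b above 0.2 N) and not (angle between any of short_1, short_2, vial_1, vial_2's own z axis and vertical above 0.5 rad or distance of any of short_1, short_2, vial_1, vial_2 from where it was at the start of the episode above 0.05 m)); the arm keeps its last pose, push and grip.
It fails at once if the gripper touches a clear window of the long cell (contact force between any of the fingers, the arm and cell_window_a above 0.2 N or contact force between any of the fingers, the arm and cell_window_b above 0.2 N).
It fails at once if another cell or a vial is knocked over, or moved more than 50 mm (angle between any of short_1, short_2, vial_1, vial_2's own z axis and vertical above 0.5 rad or distance of any of short_1, short_2, vial_1, vial_2 from where it was at the start of the episode above 0.05 m).
It also fails if it takes over 35 s, if anything falls off the work surface, if the arm or the gripper's body presses on something with over 40 N, if the wrist force passes 120 N, or if a joint passes its speed limit or range.

## Working session

There is one attempt and no reset: what is moved stays moved. The work goes in short steps, Python scripts to look and compute and a shell command to move; the robot and the scene stay as the last step left them, time stands still between calls to the robot, and variables do not carry over. Pictures are saved under pics/ and viewed, at most 10 in all, crops included, and the job is handed in when it is done.

```bash
mkdir -p pics; python3 - <<'E'
from bench import r
import cv2,numpy as np
for n in("scene","top"):
    cv2.imwrite(f"pics/{n}.png",cv2.resize(r.snapshot(n)[:,:,::-1],None,fx=1.5625,fy=1.5625,interpolation=cv2.INTER_CUBIC))
    c=r.get_calibration(n);R=cv2.Rodrigues(np.array(c["rvec"]))[0];print(n,np.round(c["intrinsics"],1).tolist(),(-R.T@np.array(c["tvec"])).round(3))
o=r.get_obs();print(o["t"],o["tcp_pos"],o["orientation"],r.pinch_z)
E
```

```text
scene [[434.5, 0.0, 260.1], [0.0, 434.5, 192.5], [0.0, 0.0, 1.0]] [ 0.048 -1.041  0.382]
top [[353.9, 0.0, 257.3], [0.0, 353.9, 191.4], [0.0, 0.0, 1.0]] [ 0.349 -0.36   0.906]
0.1 [ 0.28071317 -0.58583834  0.23074827] [-5.42364792e-04  9.75150815e-01  2.21541383e-01 -1.01733949e-04] 0.0187
```

View pics/scene.png

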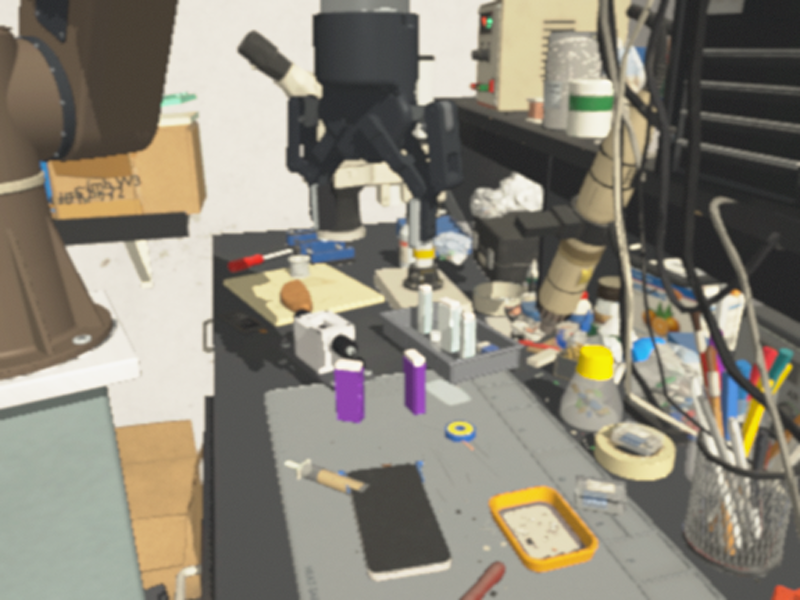

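View pics/top.png

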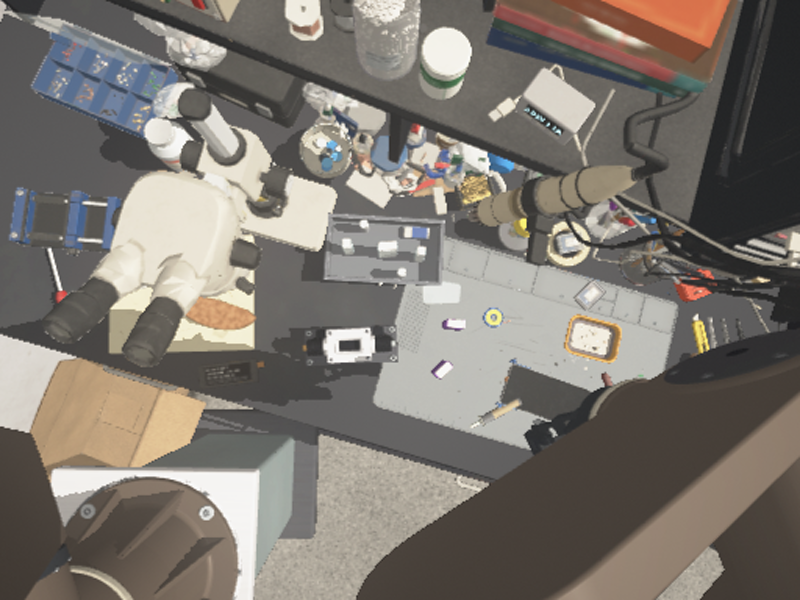

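The scene view shows the bin at about (455,335) with white pieces standing in it, the head at (325,335), and purple look-alikes at (350,390) and (415,380). In the top view the bin is at (385,250), the head block at (350,345) and the purple pieces at (455,323) and (443,369). Candidates for the long cell (top view): (388,247) looks long, (347,243), (420,252), (363,225) and (402,272) look short or like vials. The blue eraser is at (415,232). I'll check these in rectified close crops.

```bash
cat > h.py <<'E'
from bench import r
import cv2,numpy as np
def cam(n):
    c=r.get_calibration(n);return np.array(c["intrinsics"]),cv2.Rodrigues(np.array(c["rvec"]))[0],np.array(c["tvec"]).ravel()
def ray(n,u,v,z,C=None):  # pixel->world at height z
    K,R,t=C or cam(n)
    p=np.linalg.inv(K)@[u,v,1]
    if n=="wrist":
        q=p[:2];a=np.hypot(*q);p=np.array([*(q/max(a,1e-9)*np.sin(a)),np.cos(a)])
    d=R.T@p;o=-R.T@t;return o+d*(z-o[2])/d[2]
def proj(n,P,C=None):
    K,R,t=C or cam(n);X=np.atleast_2d(P)@R.T+t
    if n=="wrist":
        rr=np.hypot(X[:,0],X[:,1]);a=np.arctan2(rr,X[:,2]);x=X[:,:2]*(a/np.maximum(rr,1e-9))[:,None]
    else:x=X[:,:2]/X[:,2:]
    return x@K[:2,:2].T+K[:2,2]
def rect(n,img,c,z,half=(.1,.1),s=.0005,C=None):
    # rectified map at height z: up=+x world, left=+y world
    w,h=int(2*half[1]/s),int(2*half[0]/s)
    j,i=np.meshgrid(np.arange(w),np.arange(h))
    P=np.stack([c[0]+half[0]-i*s,c[1]+half[1]-j*s,np.full(i.shape,z)],-1).reshape(-1,3)
    m=proj(n,P,C).reshape(h,w,2).astype(np.float32)
    return cv2.remap(img,m[...,0],m[...,1],cv2.INTER_CUBIC)
E
python3 - <<'E'
from h import *
k=1.5625
for nm,u,v,z in[("bin",385,250,.036),("head",350,345,.06),("long",388,245,.077),("a",347,243,.077),("b",420,250,.077),("v1",363,224,.049),("v2",402,272,.049)]:print(nm,ray("top",u/k,v/k,z).round(3))
im=r.snapshot("top")[:,:,::-1]
b=ray("top",385/k,250/k,.036);h=ray("top",350/k,345/k,.06)
A=rect("top",im,b,.077,(.1,.13),.0004);B=rect("top",im,h,.06,(.05,.1),.0005)
cv2.imwrite("pics/bincrop.png",A)
E
```

```text
bin [ 0.507 -0.359  0.036]
head [ 0.355 -0.31   0.06 ]
long [ 0.507 -0.364  0.077]
a [ 0.508 -0.301  0.077]
b [ 0.501 -0.412  0.077]
v1 [ 0.545 -0.324  0.049]
v2 [ 0.47  -0.387  0.049]
```

View pics/bincrop.png

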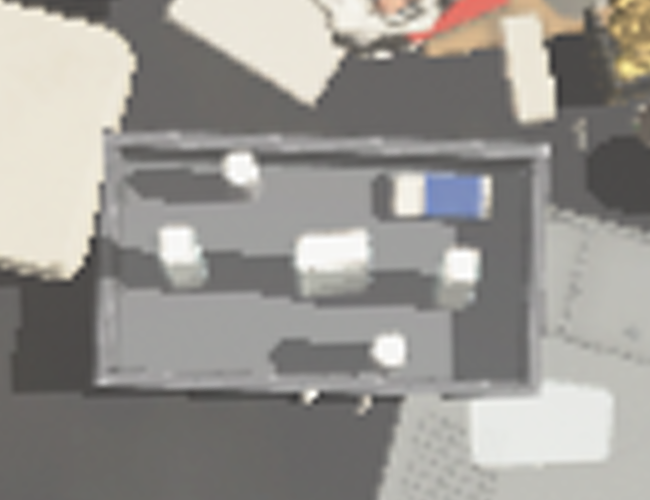

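The crop shows the long cell at (333,247), its long side along y, about 26 mm of stopper. The two short cells are at (178,243) and (460,262), the vials at (240,165) and (388,350), and the eraser at (450,195). The choice is clear: the long cell is at about (0.508,-0.362). Next I move over it to use the wrist camera.

```bash
python3 -m crank '[{"x":1.8,"y":3.4,"az":0.125},{"x":2,"y":3.4,"az":0.125},{"x":2.2,"y":3.2,"az":0.125},{"x":2.6,"y":3,"az":0.125},{"x":2.8,"y":2.8,"az":0.125},{"x":2.8,"y":2.8,"az":0.125},{"x":2.8,"y":2,"az":0.125},{"x":2.5,"y":1.5,"az":0.125}]' 0 20
python3 -m crank '[{"x":2,"az":0.12},{"x":1},{}]'
python3 - <<'E'
from h import *
C=cam("wrist");im=r.snapshot("wrist")[:,:,::-1]
np.savez("w1.npz",K=C[0],R=C[1],t=C[2],im=im)
cv2.imwrite("pics/w1.png",cv2.resize(im,None,fx=1.5625,fy=1.5625,interpolation=cv2.INTER_CUBIC))
o=r.get_obs();print(o["t"],o["tcp_pos"],o["orientation"],o["contact_force"],o["opening"]);print(C[0],proj("wrist",[[.508,-.362,.077],[.355,-.31,.06]],C)*1.5625)
E
```

```text
0.2 [ 0.28075974 -0.5859796   0.23090708] [-3.51910980e-04  9.75155729e-01  2.21520148e-01 -6.30648336e-05] [-0.99228762 -0.31130406  0.461742  ] 1.0025881716968446
[[297.31863964   0.         252.88748064]
 [  0.         297.31863964 191.75060744]
 [  0.           0.           1.        ]] [[ 250.02118378 -124.26313857]
 [ 111.38898918   40.97384298]]validation failed for argument at $[0]...
validation failed for argument at $[0]...
```

View pics/w1.png

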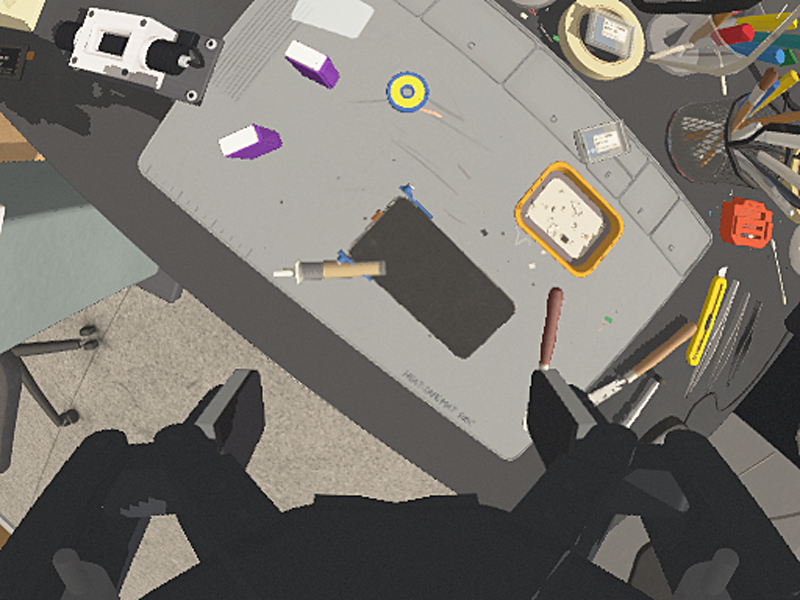

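The picture shows the arm still at the start: the head at (110,45) and the purple pieces at (310,60) and (250,140). The call was refused, probably because each row needs all six keys.

```bash
python3 -m crank '[{"x":1.8,"y":3.4,"z":0,"ax":0,"ay":0,"az":0.125},{"x":2.0,"y":3.4,"z":0,"ax":0,"ay":0,"az":0.125},{"x":2.2,"y":3.2,"z":0,"ax":0,"ay":0,"az":0.125},{"x":2.6,"y":3.0,"z":0,"ax":0,"ay":0,"az":0.125},{"x":2.8,"y":2.8,"z":0,"ax":0,"ay":0,"az":0.125},{"x":2.8,"y":2.8,"z":0,"ax":0,"ay":0,"az":0.125},{"x":2.8,"y":2.0,"z":0,"ax":0,"ay":0,"az":0.125},{"x":2.5,"y":1.5,"z":0,"ax":0,"ay":0,"az":0.125}]' 0 20
```

```text
t: 0.87
tcp_pos: [0.4772, -0.3629, 0.2314]
orientation: [-0.0, 0.747, 0.665, 0.0]
contact_force: [1.0, -0.8, -0.2]
opening: 0.502
grip_force: 0.0
```

```bash
python3 -m crank '[{"x":1.5,"y":-2.0,"z":0,"ax":0,"ay":0,"az":0.12},{"x":1,"y":-2.0,"z":0,"ax":0,"ay":0,"az":0},{"x":0,"y":0,"z":0,"ax":0,"ay":0,"az":0},{"x":0,"y":0,"z":0,"ax":0,"ay":0,"az":0}]'
python3 - <<'E'
from h import *
C=cam("wrist");im=r.snapshot("wrist")[:,:,::-1]
np.savez("w2.npz",K=C[0],R=C[1],t=C[2],im=im)
cv2.imwrite("pics/w2.png",cv2.resize(im,None,fx=1.5625,fy=1.5625,interpolation=cv2.INTER_CUBIC))
print("cam",-C[1].T@C[2]);print(proj("wrist",[[.508,-.362,.077],[.355,-.31,.06]],C)*1.5625)
E
```

```text
t: 1.2
tcp_pos: [0.5011, -0.4055, 0.2307]
orientation: [-0.0, 0.709, 0.706, -0.0]
contact_force: [-0.4, 0.8, -0.0]
opening: 0.499
grip_force: 0.0
cam [ 0.50219379 -0.33824741  0.3739695 ]
[[404.91933447 210.51607316]
 [188.36166887 143.56359611]]
```

View pics/w2.png

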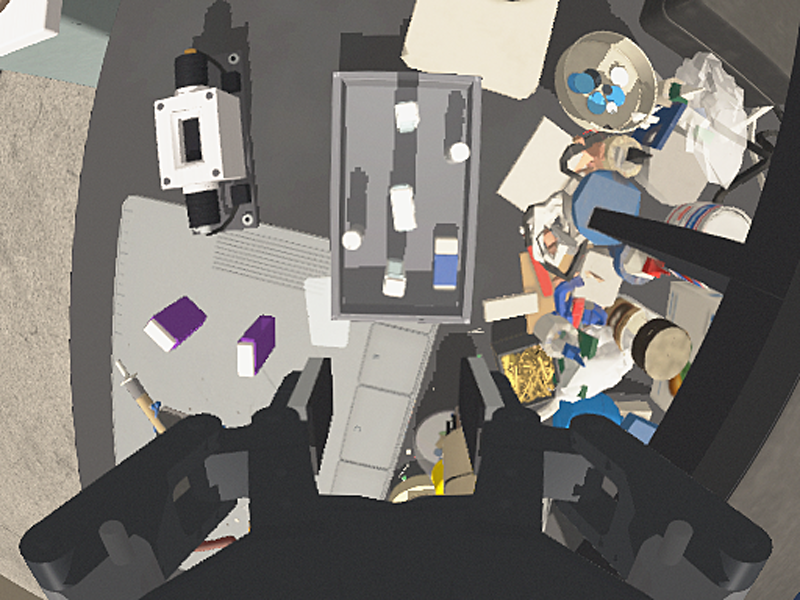

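The wrist view shows the long cell at (402,208), standing at a slight angle. The short cells are at (406,117) and (395,280), the vials at (459,152) and (352,240), and the head's slot at (191,140). Next I measure them rectified.

```bash
cat > meas.py <<'E'
from h import *
d=np.load("w2.npz");C=(d["K"],d["R"],d["t"]);im=d["im"]
s=.00025
def world(c,half,p):return (c[0]+half[0]-p[1]*s,c[1]+half[1]-p[0]*s)
def blobs(c,z,half,thr,inv=False,amin=50):
    g=cv2.cvtColor(rect("wrist",im,c,z,half,s,C),cv2.COLOR_BGR2GRAY)
    m=(g<thr if inv else g>thr).astype(np.uint8)
    for q in cv2.findContours(m,cv2.RETR_CCOMP,cv2.CHAIN_APPROX_NONE)[0]:
        a=cv2.contourArea(q)*s*s*1e6
        if a<amin:continue
        b=cv2.boxPoints(cv2.minAreaRect(q));e=[b[1]-b[0],b[2]-b[1]];e.sort(key=lambda v:-np.hypot(*v))
        L=e[0];ang=np.arctan2(-L[0],-L[1])%np.pi # long-axis world angle
        print(np.round(world(c,half,b.mean(0)),4),"mm",[round(np.hypot(*v)*s*1e3,1) for v in e],"long axis rad",round(ang,3),"area",round(a))
    return g
print("bin z.077");g1=blobs((.508,-.355),.077,(.06,.1),225)
print("block");g2=blobs((.355,-.31),.06,(.05,.06),170)
print("slot");blobs((.355,-.31),.06,(.02,.022),90,True)
print("lead-in");blobs((.355,-.31),.06,(.02,.028),170,True)
g3=cv2.cvtColor(rect("wrist",im,(.508,-.362),.077,(.03,.04),s/2,C),cv2.COLOR_BGR2GRAY)
h=max(g2.shape[0],g3.shape[0]);cv2.imwrite("pics/m.png",np.hstack([cv2.copyMakeBorder(g,0,h-g.shape[0],0,0,0) for g in(g2,g3)])[:, :800])
print(g2.shape,g3.shape)
E
python3 meas.py
```

```text
bin z.077
[ 0.4591 -0.4295] mm [np.float32(49.0), np.float32(21.8)] long axis rad 1.571 area 651
[ 0.4731 -0.3809] mm [np.float32(11.2), np.float32(11.2)] long axis rad 1.571 area 104
[ 0.5004 -0.4107] mm [np.float32(14.1), np.float32(13.8)] long axis rad 1.446 area 131
[ 0.5065 -0.3602] mm [np.float32(28.7), np.float32(13.7)] long axis rad 1.688 area 346
[ 0.5093 -0.3014] mm [np.float32(18.1), np.float32(14.2)] long axis rad 1.7 area 209
[ 0.5346 -0.385 ] mm [np.float32(13.9), np.float32(9.3)] long axis rad 3.118 area 121
[ 0.5425 -0.3238] mm [np.float32(11.8), np.float32(11.5)] long axis rad 1.816 area 108
[ 0.565  -0.4291] mm [np.float32(13.8), np.float32(6.0)] long axis rad 1.571 area 70
[ 0.537  -0.2691] mm [np.float32(62.0), np.float32(28.3)] long axis rad 0.0 area 1078
block
[ 0.3285 -0.3569] mm [np.float32(46.5), np.float32(25.8)] long axis rad 0.0 area 913
[ 0.3542 -0.3074] mm [np.float32(79.9), np.float32(62.6)] long axis rad 1.84 area 3631
[ 0.3558 -0.3072] mm [np.float32(35.4), np.float32(18.6)] long axis rad 1.67 area 558
slot
[ 0.3575 -0.3071] mm [np.float32(31.0), np.float32(13.0)] long axis rad 1.645 area 373
lead-in
[ 0.3558 -0.3073] mm [np.float32(34.8), np.float32(18.1)] long axis rad 1.67 area 532
(400, 480) (480, 640)
```

```bash
python3 - <<'E'
import cv2;a=cv2.imread("pics/m.png");print(a.shape);cv2.imwrite("pics/m.png",cv2.resize(a,(800,int(a.shape[0]*800/a.shape[1]))))
E
```

```text
(480, 800, 3)
```

View pics/m.png

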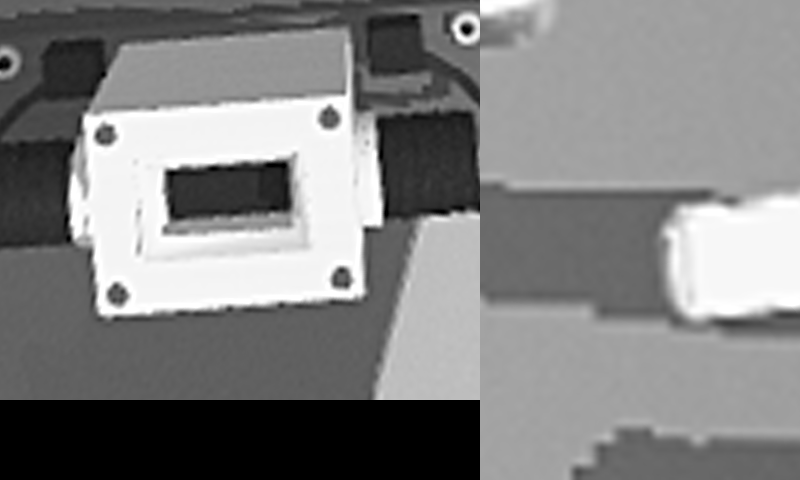

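The four screw heads, at (105,134), (329,118), (118,293) and (341,277) in the left half, give a block centre of (0.3536,-0.3058) and a long axis of 1.645 rad. The screw spacing of 56 x 40 mm is consistent with the 66 x 50 mm block. The cell is at about (0.507,-0.3615) with a long axis of 1.688 rad. Next I move above the cell.

```bash
python3 -m crank '[{"x":0.3,"y":2.2,"z":-1,"ax":0,"ay":0,"az":0.06},{"x":0.3,"y":2.2,"z":-2,"ax":0,"ay":0,"az":0.06},{"x":0,"y":0,"z":-3.5,"ax":0,"ay":0,"az":0},{"x":0,"y":0,"z":-3.5,"ax":0,"ay":0,"az":0},{"x":0,"y":0,"z":-2,"ax":0,"ay":0,"az":0},{"x":0,"y":0,"z":0,"ax":0,"ay":0,"az":0},{"x":0,"y":0,"z":0,"ax":0,"ay":0,"az":0}]' 0.3 20
python3 - <<'E'
from h import *
o=r.get_obs();C=cam("wrist");im=r.snapshot("wrist")[:,:,::-1]
np.savez("w3.npz",K=C[0],R=C[1],t=C[2],im=im)
print(o["tcp_pos"],"cam",-C[1].T@C[2])
A=rect("wrist",im,(.507,-.3615),.077,(.04,.05),.0002,C)
P=np.array(o["tcp_pos"]);print(proj("wrist",[P,[.507,-.3615,.077]],C)*1.25)
B=cv2.resize(im,None,fx=1.25,fy=1.25)[100:,180:480]
h=max(A.shape[0],B.shape[0]);cv2.imwrite("pics/w3.png",np.hstack([cv2.copyMakeBorder(g,0,h-g.shape[0],0,0,0) for g in(A,B)]))
E
```

```text
t: 1.83
tcp_pos: [0.506, -0.3605, 0.111]
orientation: [-0.001, 0.665, 0.747, -0.0]
contact_force: [1.5, 0.1, 0.8]
opening: 0.351
grip_force: 0.0
[ 0.50596885 -0.36046506  0.1110113 ] cam [ 0.49908597 -0.29382592  0.25432584]
[[314.83036163 301.78426018]
 [316.9752372  275.62243374]]
```

View pics/w3.png

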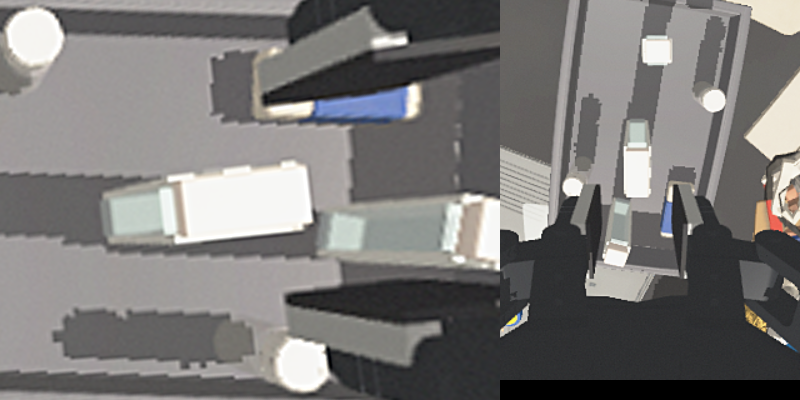

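The stopper's corners in the rectified half are (180,180), (307,164), (311,222) and (186,242), giving centre (0.5066,-0.3607), size 25.3 x 11.7 mm and angle 0.137. That matches the long cell. The vial is at (300,363), so I narrow the fingers a little before descending.

```bash
python3 -m crank '[{"x":0.05,"y":0,"z":0,"ax":0,"ay":0,"az":0.02},{"x":0,"y":0,"z":-1.0,"ax":0,"ay":0,"az":0},{"x":0,"y":0,"z":-1.4,"ax":0,"ay":0,"az":0},{"x":0,"y":0,"z":-1.4,"ax":0,"ay":0,"az":0},{"x":0,"y":0,"z":-1.4,"ax":0,"ay":0,"az":0},{"x":0,"y":0,"z":-1.4,"ax":0,"ay":0,"az":0},{"x":0,"y":0,"z":0,"ax":0,"ay":0,"az":0},{"x":0,"y":0,"z":0,"ax":0,"ay":0,"az":0}]' 0.4 20
```

```text
t: 2.55
tcp_pos: [0.5073, -0.3612, 0.0453]
orientation: [-0.0, 0.657, 0.754, -0.0]
contact_force: [-1.3, 1.0, 0.7]
opening: 0.304
grip_force: 0.0
```

```bash
python3 -m crank '[{"x":0,"y":0,"z":0,"ax":0,"ay":0,"az":0},{"x":0,"y":0,"z":0,"ax":0,"ay":0,"az":0},{"x":0,"y":0,"z":0,"ax":0,"ay":0,"az":0},{"x":0,"y":0,"z":0,"ax":0,"ay":0,"az":0},{"x":0,"y":0,"z":0,"ax":0,"ay":0,"az":0},{"x":0,"y":0,"z":0,"ax":0,"ay":0,"az":0}]' 1 40
```

```text
t: 3.05
tcp_pos: [0.5078, -0.3616, 0.0461]
orientation: [0.001, 0.657, 0.754, 0.0]
contact_force: [-0.4, -0.2, 7.4]
opening: 0.155
grip_force: 45.3
```

```bash
python3 -m crank '[{"x":0,"y":0,"z":1,"ax":0,"ay":0,"az":0},{"x":0,"y":0,"z":2,"ax":0,"ay":0,"az":0},{"x":0,"y":0,"z":2.5,"ax":0,"ay":0,"az":0},{"x":0,"y":0,"z":2.5,"ax":0,"ay":0,"az":0},{"x":0,"y":0,"z":2.5,"ax":0,"ay":0,"az":0},{"x":0,"y":0,"z":1.0,"ax":0,"ay":0,"az":0},{"x":0,"y":0,"z":0,"ax":0,"ay":0,"az":0},{"x":0,"y":0,"z":0,"ax":0,"ay":0,"az":0}]'
python3 - <<'E'
from h import *
o=r.get_obs();P=np.array(o["tcp_pos"]);C=cam("wrist");im=r.snapshot("wrist")[:,:,::-1]
np.savez("w4.npz",K=C[0],R=C[1],t=C[2],im=im)
# cell top expected 30 mm above TCP: rectify there
s=.0002;A=rect("wrist",im,P,P[2]+.031,(.035,.04),s,C);t=r.snapshot("top")[:,:,::-1]
sc=cv2.resize(r.snapshot("scene")[:,:,::-1][110:260,200:360],None,fx=2.4,fy=2.4,interpolation=cv2.INTER_CUBIC)
h=max(A.shape[0],sc.shape[0]);cv2.imwrite("pics/w4.png",np.hstack([cv2.copyMakeBorder(g,0,h-g.shape[0],0,0,0) for g in(A,sc)]))
print(o["t"],P,A.shape)
E
```

```text
t: 3.72
tcp_pos: [0.5074, -0.3612, 0.1607]
orientation: [0.0, 0.657, 0.754, 0.0]
contact_force: [-0.9, -0.0, -0.8]
opening: 0.149
grip_force: 44.2
3.7167 [ 0.50741916 -0.36124074  0.16066175] (350, 400, 3)
```

View pics/w4.png

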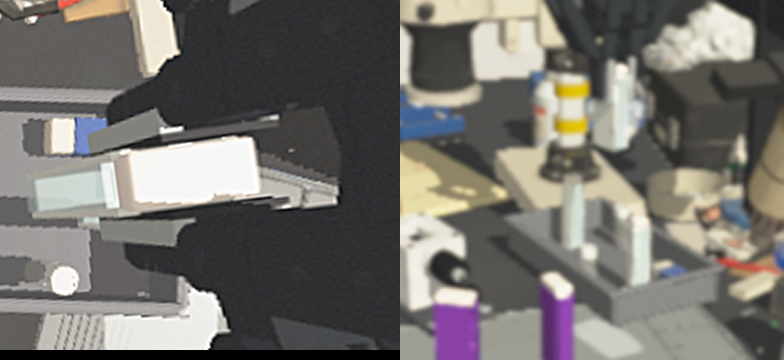

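The left half shows the cell gripped square between the pads, stopper centre (196,170) against the TCP at (200,175). The right half shows it hanging upright, with the other cells and the vial still standing. Next I carry it to the head and re-measure there.

```bash
python3 -m crank '[{"x":-2.0,"y":0.7,"z":0,"ax":0,"ay":0,"az":-0.02},{"x":-2.8,"y":1.0,"z":0,"ax":0,"ay":0,"az":-0.02},{"x":-2.8,"y":1.0,"z":0,"ax":0,"ay":0,"az":-0.023},{"x":-2.8,"y":1.0,"z":0,"ax":0,"ay":0,"az":0},{"x":-2.8,"y":1.0,"z":0,"ax":0,"ay":0,"az":0},{"x":-2.2,"y":0.8,"z":0,"ax":0,"ay":0,"az":0},{"x":0,"y":0,"z":0,"ax":0,"ay":0,"az":0},{"x":0,"y":0,"z":0,"ax":0,"ay":0,"az":0}]'
python3 - <<'E'
from h import *
o=r.get_obs();P=np.array(o["tcp_pos"]);C=cam("wrist");im=r.snapshot("wrist")[:,:,::-1]
np.savez("w5.npz",K=C[0],R=C[1],t=C[2],im=im)
s=.0002;c=(.3536,-.3058);A=rect("wrist",im,c,.06,(.04,.05),s,C);T=r.snapshot("top")[:,:,::-1]
B=rect("top",T,c,.06,(.04,.03),s)
cv2.imwrite("pics/w5.png",np.hstack([A,B]))
print(o["t"],P,o["orientation"],A.shape,"cam",-C[1].T@C[2])
E
```

```text
t: 4.53
tcp_pos: [0.3521, -0.3055, 0.1597]
orientation: [-0.001, 0.681, 0.732, 0.0]
contact_force: [0.8, 0.1, 0.5]
opening: 0.153
grip_force: 44.2
4.5333 [ 0.35212476 -0.30551013  0.15968057] [-8.76568499e-04  6.81159849e-01  7.32134203e-01  3.25112989e-05] (400, 500, 3) cam [ 0.34810764 -0.2385484   0.30297523]
```

View pics/w5.png

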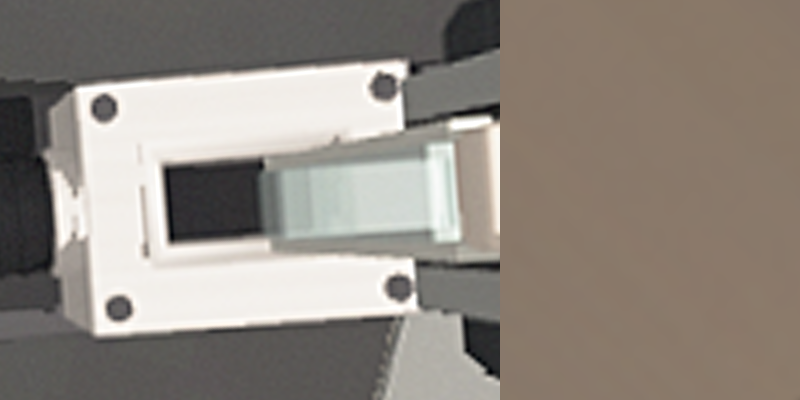

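The left half shows the screws at (104,108), (384,87), (119,307) and (398,286), so the centre is (0.3542,-0.3060) with angle 0.075, agreeing with the first fix. The cell's foot edge lies where the TCP predicts. The top camera is blocked by the arm. Next I align the cell and lower it.

```bash
python3 -m crank '[{"x":0.19,"y":-0.05,"z":-1.5,"ax":0,"ay":0,"az":0.002},{"x":0,"y":0,"z":-2,"ax":0,"ay":0,"az":0},{"x":0,"y":0,"z":-1.5,"ax":0,"ay":0,"az":0},{"x":0,"y":0,"z":-0.9,"ax":0,"ay":0,"az":0},{"x":0,"y":0,"z":0,"ax":0,"ay":0,"az":0},{"x":0,"y":0,"z":0,"ax":0,"ay":0,"az":0}]' 1 60
```

```text
t: 5.13
tcp_pos: [0.3555, -0.3067, 0.101]
orientation: [-0.001, 0.68, 0.733, 0.0]
contact_force: [-0.7, 0.3, 0.4]
opening: 0.15
grip_force: 63.7
```

```bash
python3 -m crank '[{"x":0,"y":0,"z":-0.3,"ax":0,"ay":0,"az":0},{"x":0,"y":0,"z":-0.3,"ax":0,"ay":0,"az":0},{"x":0,"y":0,"z":-0.3,"ax":0,"ay":0,"az":0},{"x":0,"y":0,"z":-0.3,"ax":0,"ay":0,"az":0},{"x":0,"y":0,"z":0,"ax":0,"ay":0,"az":0},{"x":0,"y":0,"z":0,"ax":0,"ay":0,"az":0}]'
```

```text
t: 5.63
tcp_pos: [0.3553, -0.3067, 0.0893]
orientation: [0.0, 0.68, 0.733, 0.0]
contact_force: [0.6, 0.2, -0.4]
opening: 0.149
grip_force: 63.8
```

```bash
python3 -m crank '[{"x":-0.08,"y":0.05,"z":-0.3,"ax":0,"ay":0,"az":0},{"x":0,"y":0,"z":-0.3,"ax":0,"ay":0,"az":0},{"x":0,"y":0,"z":-0.3,"ax":0,"ay":0,"az":0},{"x":0,"y":0,"z":-0.3,"ax":0,"ay":0,"az":0},{"x":0,"y":0,"z":-0.3,"ax":0,"ay":0,"az":0},{"x":0,"y":0,"z":0,"ax":0,"ay":0,"az":0},{"x":0,"y":0,"z":0,"ax":0,"ay":0,"az":0}]'
```

```text
t: 6.22
tcp_pos: [0.3545, -0.3063, 0.0742]
orientation: [-0.0, 0.68, 0.733, -0.0]
contact_force: [0.8, -1.6, 3.2]
opening: 0.152
grip_force: 64.4
```

Spring force 3.2 N at about 13 mm of travel, which agrees with the 2 to 5 N spring. I continue to the stop.

```bash
python3 -m crank '[{"x":0,"y":0,"z":-0.25,"ax":0,"ay":0,"az":0},{"x":0,"y":0,"z":-0.25,"ax":0,"ay":0,"az":0},{"x":0,"y":0,"z":-0.15,"ax":0,"ay":0,"az":0},{"x":0,"y":0,"z":0,"ax":0,"ay":0,"az":0},{"x":0,"y":0,"z":0,"ax":0,"ay":0,"az":0}]'
```

```text
t: 6.63
tcp_pos: [0.3545, -0.3062, 0.0677]
orientation: [0.0, 0.68, 0.733, -0.0]
contact_force: [1.8, -1.3, 4.3]
opening: 0.152
grip_force: 64.5
```

```bash
python3 -m crank '[{"x":0,"y":0,"z":-0.1,"ax":0,"ay":0,"az":0},{"x":0,"y":0,"z":-0.05,"ax":0,"ay":0,"az":0},{"x":0,"y":0,"z":0,"ax":0,"ay":0,"az":0},{"x":0,"y":0,"z":0,"ax":0,"ay":0,"az":0},{"x":0,"y":0,"z":0,"ax":0,"ay":0,"az":0}]'
python3 - <<'E'
from h import *
o=r.get_obs();P=np.array(o["tcp_pos"]);C=cam("wrist");im=r.snapshot("wrist")[:,:,::-1]
A=rect("wrist",im,P,.098,(.04,.05),.0002,C)
B=cv2.resize(r.snapshot("scene")[:,:,::-1][150:260,170:350],None,fx=1.66,fy=1.66,interpolation=cv2.INTER_CUBIC)
B=cv2.copyMakeBorder(B,0,A.shape[0]-B.shape[0],0,0,0)
cv2.imwrite("pics/w6.png",np.hstack([A,B])[:,:800]);print(o["contact_force"],P)
E
```

```text
t: 7.05
tcp_pos: [0.3546, -0.3063, 0.0669]
orientation: [0.0, 0.68, 0.733, -0.0]
contact_force: [-1.7, 0.5, 19.8]
opening: 0.153
grip_force: 67.1
[-1.67168178  0.47460708 19.75428356] [ 0.3546004  -0.30632984  0.06691597]
```

View pics/w6.png

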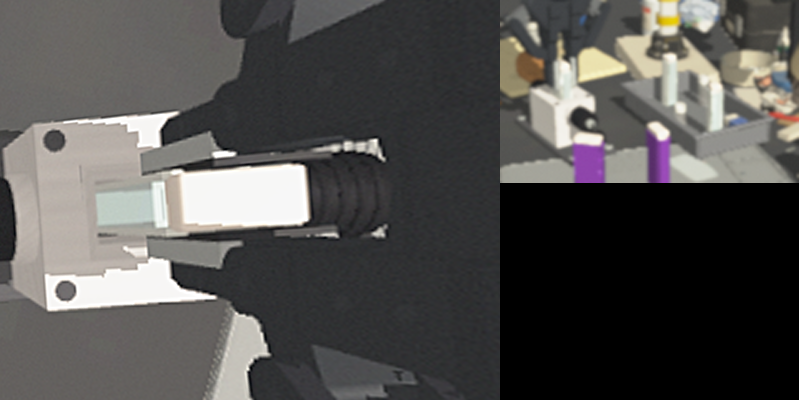

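The cell is in the slot, stopper at (243,195), with its windows along the barrels. The other cells stand in the bin at (668,80) and (710,100). The force jumped to 20 N at the expected stop height, so the shutter is fully down.

```bash
python3 -c "
from bench import r
print(r.job_done())"
```

```text
the job is handed in; nothing more can be done
None
```

I handed the job in at about 7 s with the long cell gripped by its frosted faces in the slot, windows to the barrels, pressed about 20 N onto the shutter's stop; the judge's result was not shown.

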